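Ready the circuit board holder and hold its jaw open

ROBOT

A 6-joint arm with a two-finger parallel gripper is mounted at the origin on the work surface. World frame = base frame: x ahead of the robot, y to its left, z up, the work surface at z = 0. Lengths are in m, angles in rad, forces in N, time in s.
With the tool pointing down it reaches from about 0.375 to 0.825 m from the base axis. Payload 5.5 kg.
Tool frame: the origin (TCP) lies midway between the tips of the shut fingers; the grasp point (between the pads) lies 19 mm behind it; z points along the fingers, y is the direction in which the jaws open and shut (so a half turn about z gives the same grasp; the last joint's range is limited). The gripper opens to 85 mm and grips with 20 to 120 N. Pads are 22 mm wide; open, the fingers measure 114 mm over their backs; the gripper's body (76 mm by 85 mm) begins 54 mm behind the grasp point. The pads swing forward as they close: fully open they stand 13 mm farther back than shut.
Start: joints at [1.207, 0.314, -0.047, 1.21, 0, 1.571], TCP at [0.213, 0.561, 0.231] pointing down, gripper open.
Joint ranges: [-2.67, 2.67], [-0.69, 1.73], [-1.03, 1.25], [-2.08, 2.16], [-1.42, 1.45], [-3.14, 3.14]. Speed limits (rad/s): [2.39, 2.39, 3.01, 3.14, 3.14, 3.14].

INTERFACE

Orientations are given as a unit quaternion [w, x, y, z].
In Python, from cell import telemetry, cams, finish_job, nets gives the robot as it stands.
- The arm moves only by the tool apply_moves, never from a script. Its argument "series" is a list of rows, each a list of 5 numbers: the shift along the tool's x, y, z in m, then the turn about the tool's z in rad, then the opening, from 0 (shut) to 1 (fully open). A call has 1 to 10 rows; each row shifts and turns the commanded pose from where the row before left it, along the tool's axes as they then stand; what a row does not reach is not made up. A row lasts 1/8 s, in which the tool goes at most 62.5 mm and 10.7 degrees, less where a joint would pass 70% of its speed; a pose out of reach is approached as far as the arm can. A call with a gripper value outside its range is refused whole. The fingers move at their own pace and stop on an object; "squeeze" is the grip in N (left out, the last holds). Time passes only in rows, so rows that do not move let the fingers close. It gives the time, the measured TCP pose, the force and the opening at its end, in the units of the state.
- telemetry.observe(): the state, without advancing time (a new reading comes with each control period).
- cams.snapshot(name): name is "scene" or "top" or "wrist"; returns a dict with "pixels" (384x512x3 uint8, blue, green, red), "z_map" (384x512 float32, m along the optical axis (not along the pixel's ray), 0 where there is no reading), "fx", "fy", "cx", "cy" (pixels), "dist" ([k1, k2, p1, p2, k3] as OpenCV has them; the pictures are not rectified), "rvec" (rotation vector, rad) and "tvec" (3), from world to camera coordinates, as OpenCV has them. Camera axes: x right, y down, z forward; pixel columns grow to the right and rows downward; lengths in m; the calibration is good to about 2 mm. A picture is of the moment at which its call begins.
- finish_job(): hands the job in, once; it reports no verdict.
Trained networks look in the newest picture that a camera, given by its name, has taken for a name from the list of things; names that differ only in an ending like _2 or _b are one class to them, and where a whole thing is asked for, a point or a joint stands for the part that bears it (a point fixed in the world has none). Each returns a list of dicts, best first, with "confidence" (0 to 1); they miss things now and then, are a little off and sometimes report something else, mostly with a low value. They report only what shows in the picture. A call takes as long as a camera call. They do not tell look-alikes from the thing itself.
- nets.search_frame(camera, thing): "centre" ([x, y, z] in m, in world coordinates, good to about 4 mm: the middle of the surface that is visible of it).
The state is a dict: "clock": time; "joint_pos": joint angles; "joint_velocities": joint speeds; "joint_torque": joint torques, N m; "position": TCP position; "tcp_rot": TCP orientation; "ft_force": force on the tool from outside, world axes, zero at the start; "ft_torque": the same for the moment, N m; "gripper_width": opening from 0.0 (shut) to 1.0 (fully open).
Only numpy, scipy, OpenCV 4.12 (cv2) and the standard library are available. Lean on these libraries where they do the work, as an engineer would, in place of code of your own. Each camera call takes 0.05 s, during which the arm holds its last target. There are 200 camera calls.

TASK

Get the board holder on the soldering bench ready for a board: first press the raised hold-down arm beside it down until its catch keeps it down by itself, and take the gripper off it. Then pull the holder's spring-loaded jaw out by its upright tab until the line on the jaw stands level with the tip of the pointer, and finish while still holding it there, because it springs shut if let go. Leave the other things on the bench where they are.

Things in the scene. Friction and masses are not known exactly. Their poses are not given: they have to be found in the camera images.
- hold_arm (a joint): angle of the hold-down arm, rad: 0 = raised (tip up 0.45 rad), grows as its end is pressed down. An over-centre spring resists with about 9 N at the pad at first, less further down; below 0.30 rad it springs back up, past 0.30 it snaps down by itself and is kept at the end stop, 0.45, where the arm lies level
- clamp_pad (a point): middle of the top of the black pad (36 x 40 mm) at the free end of the hold-down arm, a steel arm 26 mm wide hinged in a block on the bench beside the holder's left edge and reaching over the holder's plate. Raised, this point is about 95 mm above the bench; latched it is 48 mm above the bench and has moved 16 mm horizontally away from the hinge
- clamp_hinge (a point): hinge of the hold-down arm, 36 mm above the bench; the arm points from here horizontally towards clamp_pad, 112 mm away when latched. The block around it is 48 mm high; its spring strut and foot plate reach 95 mm behind the hinge
- jaw (a joint): travel of the sprung jaw, m: 0 = sprung shut, grows as it is pulled out, to a stop at 0.085. The spring pulls it back with 3 N at 0 and 1 N more for each 10 mm; nothing latches it
- jaw_tab (a point): centre of the black upright tab on the middle of the jaw, the only tall part of the holder: 16 mm thick along the pull, 30 mm wide across it, its top 88 mm and its foot 48 mm above the bench (this point at 68 mm). Axes are the holder's: x away from the robot, y to the left, z up; the jaw is pulled out along -x. All the rest of the holder is under 50 mm high
- jaw_line (a point): right-hand (-y) end of the thin black line scribed on the jaw's top, 48 mm above the bench, 49 mm to the right of the tab's centre and in line with it across the pull. Axes as jaw_tab; moves with the jaw (aluminium block 22 x 100 mm)
- pointer_tip (a point): the mark: tip of the thin black pointer on top of the small brass rider (16 mm long) on the bar along the holder's right edge, 48 mm above the bench, 3 mm beside the end of the jaw. It is fixed, 35 to 65 mm from the shut jaw's line along the pull. Axes as jaw_tab
- circuit_board: not to be disturbed: loose green circuit board, 100 x 70 x 10 mm, on the bench to the right of the holder; origin at its underside
- black_box: not to be disturbed: small open black plastic box 55 x 45 x 22 mm, near the holder's right front corner; origin at its underside
- solder_reel: not to be disturbed: reel, 60 mm diameter, 42 mm high, left of the clamp; origin at its underside
- screwdriver: not to be disturbed: screwdriver 170 mm long, right of the holder; origin at its underside
- flux_jar: not to be disturbed: small jar, 48 mm diameter, 50 mm high, in front of the holder (towards the robot); origin at its underside
- weight: not to be disturbed: brass weight, 40 mm diameter, 30 mm high, standing on the holder's plate on the far left; origin at its underside
There are look-alikes about, which are no part of the job. What is meant by the part that bears hold_arm is not pink or red, and is the larger of those in its own colour.

How it is judged:
On the way, in this order (a step that is already met when the one before it is completed fails the run):
1. the hold-down arm is pressed down and its catch keeps it there with the robot off it (value of joint hold_arm above 0.4 rad and contact force between hold_arm and the arm below 0.3 N and contact force between hold_arm and the fingers below 0.3 N), for 0.2 s.
2. the jaw is pulled out and held with its line at the pointer (value of joint hold_arm above 0.4 rad and x of jaw_line in the frame of pointer_tip between -0.005 and 0.005 m and contact force between jaw and the fingers above 1.5 N), for 0.3 s.
At the end, for the whole second after the job is handed in: The hold-down arm is still latched (joint above 0.40 rad) and the fingers hold the jaw (more than 1.5 N) at rest with its line within 5 mm of the pointer's tip along the pull, through the last second (all of step 2 and velocity of joint jaw between -0.01 and 0.01 m/s); the arm keeps its last pose, push and grip.
It fails at once if one of the bystanders is moved more than 30 mm (distance of any of circuit_board, black_box, solder_reel, screwdriver, flux_jar, weight from where it was at the start of the episode above 0.03 m).
It also fails if it takes over 40 s, if anything falls off the work surface, if the arm or the gripper's body presses on something with over 40 N, if the wrist force passes 120 N, or if a joint passes its speed limit or range.

## Working session

There is one attempt and no reset: what is moved stays moved. The work goes in short steps, Python scripts to look and compute and a tool call to move; the robot and the scene stay as the last step left them, time stands still between calls to the robot, and variables do not carry over. Pictures are saved under pics/ and viewed, about 8 in all and at most 12, crops included, and the job is handed in when it is done.

Besides the shell and the picture viewer there is one more tool, called after "Emit:" by a JSON object that holds its "name" and its "arguments". apply_moves: Moves the arm, as the interface text tells. Its arguments: {"type":"object","properties":{"series":{"type":"array","items":{"type":"array","items":{"type":"number"}}},"squeeze":{"type":"number"}},"required":["series"]}

```bash
mkdir -p pics; cat > h.py <<'E'
import numpy as np,cv2
from cell import telemetry,cams,nets
def world(s,px):
    K=np.array([[s['fx'],0,s['cx']],[0,s['fy'],s['cy']],[0,0,1]]);d=np.array(s['dist'])
    R=cv2.Rodrigues(np.array(s['rvec'],float))[0];t=np.array(s['tvec'],float).ravel()
    out=[]
    for u,v in px:
        z=s['z_map'][int(round(v)),int(round(u))]
        n=cv2.undistortPoints(np.array([[[u,v]]],float),K,d).ravel()
        out.append(R.T@(np.array([n[0]*z,n[1]*z,z])-t))
    return np.array(out)
def proj(s,P):
    K=np.array([[s['fx'],0,s['cx']],[0,s['fy'],s['cy']],[0,0,1]])
    return cv2.projectPoints(np.array(P,float).reshape(-1,3),np.array(s['rvec'],float),np.array(s['tvec'],float),K,np.array(s['dist']))[0].reshape(-1,2)
E
python3 - <<'E'
from h import *
S={c:cams.snapshot(c) for c in('scene','top')}
for c in S: cv2.imwrite(f'pics/{c}0.png',cv2.resize(S[c]['pixels'],(800,600)))
for c in S:
  for n in ['hold_arm','clamp_pad','clamp_hinge','jaw','jaw_tab','jaw_line','pointer_tip','circuit_board','black_box','solder_reel','screwdriver','flux_jar','weight']:
    for r in nets.search_frame(c,n)[:3]:
        p=proj(S[c],r['centre'])[0]*1.5625
        print(c,n,round(r['confidence'],2),np.round(r['centre'],3),p.round())
s=telemetry.observe();print(s['clock'],s['position'],s['tcp_rot'],s['ft_force'])
E
```

```text
scene hold_arm 0.78 [0.514 0.05  0.069] [387. 334.]
scene hold_arm 0.63 [0.671 0.18  0.053] [514. 364.]
scene hold_arm 0.5 [0.305 0.152 0.075] [369. 258.]
scene clamp_pad 0.68 [0.307 0.156 0.075] [371. 257.]
scene clamp_pad 0.64 [0.516 0.053 0.074] [389. 331.]
scene clamp_pad 0.48 [0.335 0.428 0.058] [491. 234.]
scene clamp_hinge 0.97 [0.673 0.24  0.021] [540. 368.]
scene clamp_hinge 0.81 [0.495 0.137 0.028] [423. 331.]
scene clamp_hinge 0.65 [0.309 0.499 0.018] [506. 237.]
scene jaw 0.9 [ 0.607 -0.072  0.046] [353. 407.]
scene jaw_tab 0.83 [ 0.604 -0.073  0.049] [351. 404.]
scene jaw_line 0.63 [0.495 0.136 0.03 ] [422. 330.]
scene jaw_line 0.57 [ 0.607 -0.074  0.05 ] [351. 405.]
scene pointer_tip 0.67 [ 0.572 -0.147  0.041] [294. 416.]
scene pointer_tip 0.54 [ 0.492 -0.246  0.011] [208. 426.]
scene circuit_board 0.79 [ 0.662 -0.218 -0.002] [281. 501.]
scene black_box 0.8 [ 0.488 -0.243  0.013] [209. 423.]
scene solder_reel 0.77 [0.492 0.321 0.034] [503. 294.]
scene screwdriver 0.61 [ 0.646 -0.364  0.022] [163. 534.]
scene weight 0.55 [ 0.49  -0.242  0.013] [210. 423.]
top hold_arm 0
[... 527 characters left out ...]
] [390. 285.]
top jaw_tab 0.86 [ 0.597 -0.062  0.049] [463. 238.]
top jaw_line 0.82 [ 0.599 -0.061  0.047] [462. 237.]
top pointer_tip 0.43 [ 0.567 -0.146  0.045] [504. 253.]
top pointer_tip 0.27 [ 0.656 -0.212  0.006] [531. 213.]
top circuit_board 0.56 [ 0.656 -0.21   0.005] [531. 213.]
top black_box 0.57 [ 0.485 -0.241  0.004] [546. 294.]
top solder_reel 0.52 [0.484 0.333 0.044] [269. 294.]
top screwdriver 0.56 [ 0.639 -0.357  0.023] [602. 220.]
top screwdriver 0.44 [0.487 0.33  0.041] [271. 293.]
top screwdriver 0.23 [0.502 0.083 0.069] [392. 285.]
1.4 [0.21351278 0.56071806 0.23130149] [ 1.50545636e-05  1.80892580e-01  9.83502859e-01 -8.90892920e-06] [-0.30433917 -0.82715236 -0.34671652]
```

View pics/top0.png

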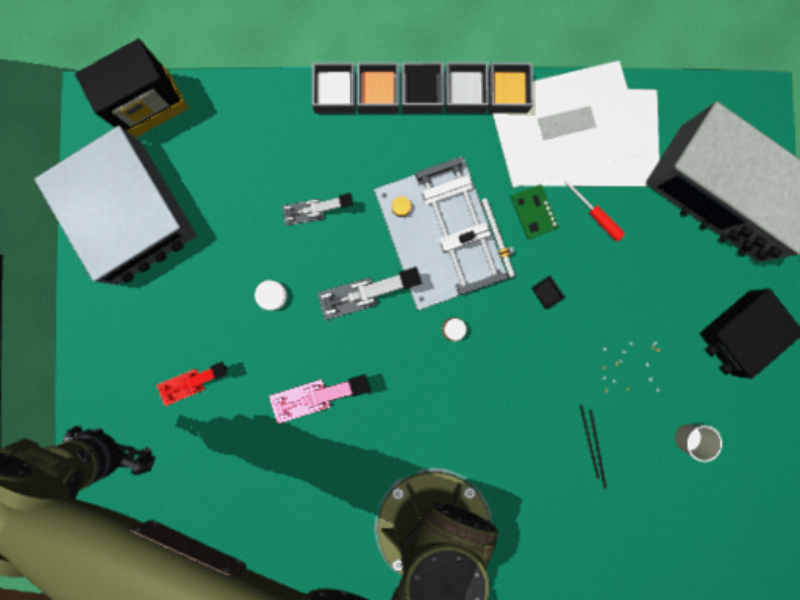

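View pics/scene0.png

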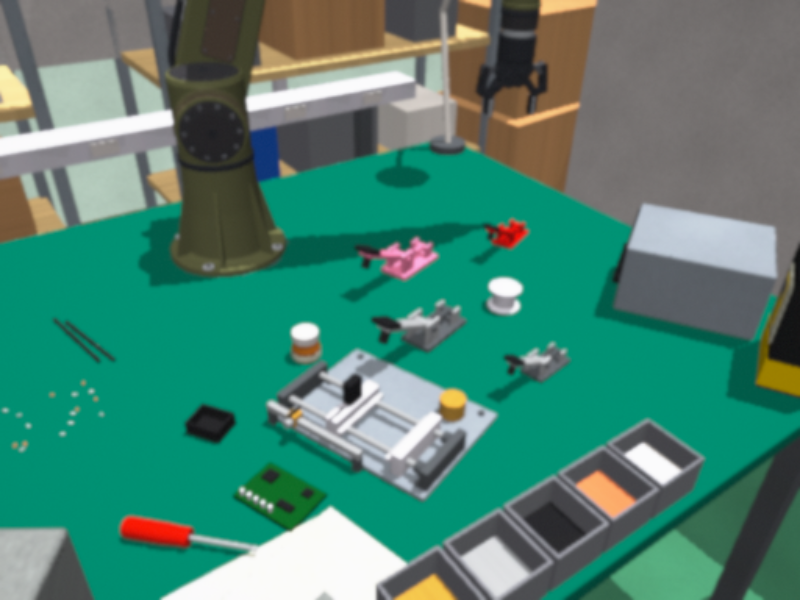

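The top view shows the larger grey clamp with its pad at (411,277). The smaller grey one at (346,200) and the pink and red ones are look-alikes. The tab is at (466,237) and the brass rider at (507,252). Next I'll zoom in and measure from depth.

```bash
python3 - <<'E'
from h import *
s=cams.snapshot('top');np.save('pics/top.npy',s,allow_pickle=True)
u0,v0,w,hh=195,95,145,109
cv2.imwrite('pics/crop1.png',cv2.resize(s['pixels'][v0:v0+hh,u0:u0+w],None,fx=5.5,fy=5.5,interpolation=cv2.INTER_CUBIC))
pts=[(u,v) for v in range(v0,v0+hh) for u in range(u0,u0+w)]
P=world(s,pts);I=s['pixels'][v0:v0+hh,u0:u0+w].reshape(-1,3).astype(int)
dark=I.max(1)<60
def rep(n,m):
    Q=P[m]; 
    if len(Q)<3: print(n,len(Q));return
    r=cv2.minAreaRect((Q[:,:2]*1000).astype(np.float32));print(n,len(Q),np.median(Q,0).round(4),Q.mean(0).round(4),'rect',np.round(r[0],1),np.round(r[1],1),round(r[2],1))
X,Y,Z=P.T
rep('pad',dark&(Z>.07)&(abs(X-.5)<.05)&(abs(Y-.07)<.06))
rep('tabtop',(Z>.075)&(abs(X-.6)<.04)&(abs(Y+.065)<.04))
rep('jaw',(Z>.040)&(Z<.056)&(abs(X-.6)<.035)&(Y<.0)&(Y>-.12)&(I.min(1)>150))
b=(I[:,2]-I[:,0]>60)&(abs(X-.57)<.03)&(abs(Y+.147)<.03)
rep('brass',b)
rep('arm',(Z>.04)&(abs(X-.5)<.06)&(Y>.04)&(Y<.2)&~dark)
h=(Z>.004)&(Z<.02)&(I.min(1)>110)&(Y<.08)&(Y>-.2)
rep('plate',h)
E
```

```text
pad 125 [0.5134 0.0486 0.0969] [0.5141 0.0483 0.0966] rect [514.3  48.3] [33.1 35. ] 16.3
tabtop 53 [ 0.5975 -0.0663  0.0882] [ 0.5982 -0.0673  0.088 ] rect [598.6 -67.3] [15.3 29.4] 18.4
jaw 150 [ 0.5985 -0.0534  0.0481] [ 0.5986 -0.0663  0.0478] rect [602.  -66.5] [27.8 99.2] 19.3
brass 26 [ 0.5702 -0.1446  0.0454] [ 0.5699 -0.145   0.0445] rect [ 570.2 -145.5] [15.3 14.8] 14.4
arm 293 [0.4992 0.1137 0.0559] [0.497  0.1119 0.0585] rect [496.6  98.8] [ 50.8 126.1] 12.6
plate 3082 [ 0.5975 -0.0139  0.009 ] [ 0.6049 -0.0231  0.0092] rect [628.9 -77. ] [273.3 317.6] 16.3
```

View pics/crop1.png

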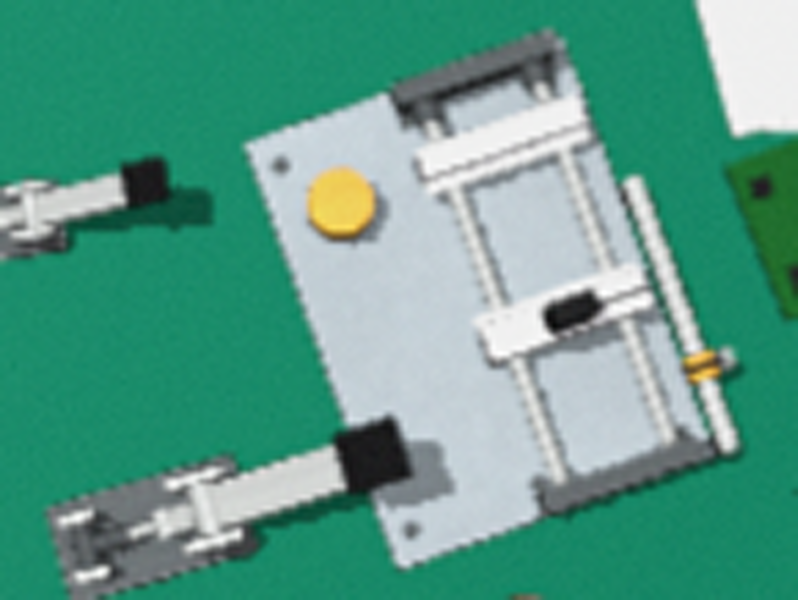

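Emit:
{"name": "apply_moves", "arguments": {"series": [[-0.046,-0.037,0,0,0],[-0.046,-0.037,0,0,0],[-0.046,-0.037,0,0,0],[-0.046,-0.037,0,0,0],[-0.046,-0.037,0,0,0],[-0.046,-0.037,0,0,0],[-0.046,-0.037,0,0,0],[-0.046,-0.037,0,0,0],[-0.046,-0.037,0,0,0],[0,0,0,0,0]], "squeeze": 60}}

```text
clock: 2.7
position: [0.4835, 0.099, 0.2313]
tcp_rot: [0.0, 0.184, 0.983, -0.0]
ft_force: [-0.8, 0.7, 0.4]
gripper_width: 0.001
```

```bash
python3 - <<'E'
import numpy as np
from h import *
s=np.load('pics/top.npy',allow_pickle=True).item()
def c(x,y): return (195+x/5.5-.4,95+y/5.5-.4)
n=['bar top','bar bot','railL top','railL bot','railR top','railR bot','line end','pointer','pointer L','jawL','tab']
px=[c(632,185),c(726,445),c(462,200),c(556,472),c(567,160),c(668,436),c(648,286),c(700,366),c(686,371),c(492,335),c(573,311)]
K=np.array([[s['fx'],0,s['cx']],[0,s['fy'],s['cy']],[0,0,1]])
R=cv2.Rodrigues(np.array(s['rvec'],float))[0];t=np.array(s['tvec'],float).ravel();C=-R.T@t
print('cam',C)
P=world(s,px)
for a,b in zip(n,P): print(a,b.round(4))
for i in(0,2,4): d=P[i]-P[i+1];print(np.degrees(np.arctan2(d[1],d[0])))
o=telemetry.observe();print(o['clock'],o['position'],o['tcp_rot'],o['ft_force'],o['gripper_width'],o['joint_pos'])
E
```

```text
cam [0.41872979 0.09197063 1.52603224]
bar top [ 0.6766 -0.1065  0.0395]
bar bot [ 0.5243 -0.1597  0.0396]
railL top [ 0.6696 -0.0077  0.029 ]
railL bot [ 0.5094 -0.0616  0.0291]
railR top [ 0.6921 -0.069   0.0354]
railR bot [ 0.5295 -0.1257  0.0408]
line end [ 0.6161 -0.114   0.0481]
pointer [ 0.5698 -0.1441  0.0455]
pointer L [ 0.5708 -0.1419  0.0065]
jawL [ 0.5876 -0.0232  0.049 ]
tab [ 0.5963 -0.0656  0.0905]
19.25597913025169
18.58918965760291
19.22471484958925
2.7 [0.48351504 0.0989883  0.23132107] [ 4.24791472e-04  1.83953743e-01  9.82934779e-01 -2.46288069e-04] [-0.76390813  0.71343409  0.39920685] 0.0014362757162917242 [ 2.02457017e-01  1.13207869e-01 -2.97885470e-01  1.15910250e+00
 -7.77069599e-04  5.72471498e-01]
```

Emit:
{"name": "apply_moves", "arguments": {"series": [[0,0,0,0.175,0],[0,0,0,0.175,0],[0,0,0,0.175,0],[0,0,0,0.175,0],[0,0,0,0.173,0],[-0.029,0.006,0,0,0],[-0.029,0.006,0,0,0],[0,0,0.055,0,0],[0,0,0.055,0,0],[0,0,0,0,0]]}}

```text
clock: 3.95
position: [0.508, 0.0519, 0.1179]
tcp_rot: [-0.003, 0.579, 0.815, -0.003]
ft_force: [-0.7, -0.9, 0.3]
gripper_width: 0.001
```

```bash
python3 - <<'E'
from h import *
for c in('scene','wrist'):
    s=cams.snapshot(c);np.save(f'pics/{c}.npy',s,allow_pickle=True)
    I=s['pixels']
    if c=='scene':
        I=I[130:330,130:380]
        cv2.imwrite('pics/s2.png',cv2.resize(I,(750,600),interpolation=cv2.INTER_CUBIC))
for n in('clamp_pad','jaw_tab','pointer_tip'):
    for c in('scene','wrist'): print(c,n,[(round(r['confidence'],2),np.round(r['centre'],3)) for r in nets.search_frame(c,n)[:3]])
o=telemetry.observe();print(o['clock'],o['position'],o['tcp_rot'],o['ft_force'])
E
```

```text
scene clamp_pad [(0.82, array([0.516, 0.053, 0.075])), (0.44, array([0.673, 0.18 , 0.048]))]
wrist clamp_pad [(0.62, array([0.503, 0.094, 0.067]))]
scene jaw_tab []
wrist jaw_tab []
scene pointer_tip [(0.64, array([ 0.573, -0.15 ,  0.04 ]))]
wrist pointer_tip []
4.35 [0.51348012 0.05159474 0.12295814] [0.00106405 0.57966023 0.81485703 0.00094773] [-0.65112908 -0.40424564 -0.34909211]
```

View pics/s2.png

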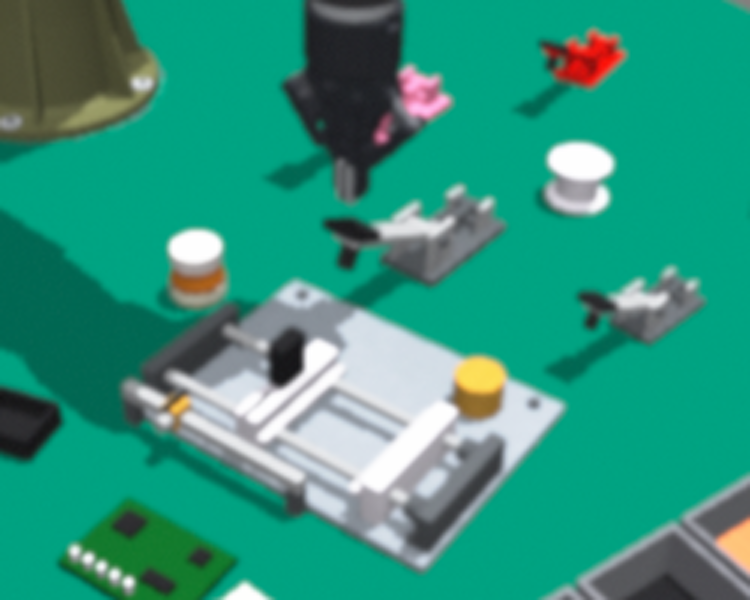

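The fingertips at (347,185) are directly above the pad of the larger grey clamp at (350,232). I'll press now.

Emit:
{"name": "apply_moves", "arguments": {"series": [[-0.003,0,0.023,0,0],[-0.003,0,0.011,0,0],[-0.003,0,0.011,0,0],[-0.004,0,0.011,0,0],[-0.004,0,0.011,0,0],[0,0,0.003,0,0],[0,0,0,0,0]]}}

```text
clock: 5.22
position: [0.5174, 0.0353, 0.0509]
tcp_rot: [-0.0, 0.58, 0.815, -0.0]
ft_force: [0.2, -0.1, 0.8]
gripper_width: 0.0
```

Emit:
{"name": "apply_moves", "arguments": {"series": [[0,0,-0.05,0,0],[0,0,-0.05,0,0],[0,0,-0.03,0,1],[-0.041,0.014,0,0,1],[-0.041,0.014,0,0,1],[-0.041,0.014,0,0,1],[0,0,0,0,1],[0,0,0,0,1]]}}

```text
clock: 6.22
position: [0.5973, -0.0668, 0.1812]
tcp_rot: [-0.0, 0.58, 0.815, -0.0]
ft_force: [-0.2, 0.1, -0.6]
gripper_width: 1.004
```

```bash
python3 - <<'E'
from h import *
s=cams.snapshot('wrist');np.save('pics/w3.npy',s,allow_pickle=True)
cv2.imwrite('pics/w3.png',cv2.resize(s['pixels'],(800,600)))
for n in('jaw_tab','pointer_tip','jaw_line','jaw'):
    print(n,[(round(r['confidence'],2),np.round(r['centre'],3),(proj(s,r['centre'])[0]*1.5625).round()) for r in nets.search_frame('wrist',n)[:3]])
t=cams.snapshot('scene');P=world(t,[(u,v) for v in range(130,330) for u in range(130,380)])
I=t['pixels'][130:330,130:380].reshape(-1,3).max(1)
m=(abs(P[:,0]-.515)<.03)&(abs(P[:,1]-.04)<.03)&(P[:,2]>.03)
print('padz',np.percentile(P[m,2],[5,50,95]),m.sum())
o=telemetry.observe();print(o['clock'],o['position'],o['tcp_rot'],o['ft_force'],o['gripper_width'])
E
```

```text
jaw_tab [(0.72, array([ 0.423, -0.039,  0.054]), array([112., 136.])), (0.63, array([ 0.596, -0.052,  0.046]), array([404., 256.])), (0.52, array([ 0.658, -0.214,  0.007]), array([410., 471.]))]
pointer_tip [(0.94, array([ 0.569, -0.144,  0.044]), array([315., 378.]))]
jaw_line [(0.66, array([ 0.595, -0.058,  0.051]), array([399., 266.])), (0.36, array([0.517, 0.035, 0.045]), array([318.,  56.]))]
jaw [(0.86, array([ 0.597, -0.055,  0.05 ]), array([404., 263.]))]
padz [0.04000271 0.04793634 0.05040932] 212
6.525 [ 0.59748697 -0.06643668  0.181516  ] [1.62893570e-05 5.79332022e-01 8.15091656e-01 3.91170647e-05] [ 0.59943328  0.44015052 -0.29100019] 0.999862293045156
```

View pics/w3.png

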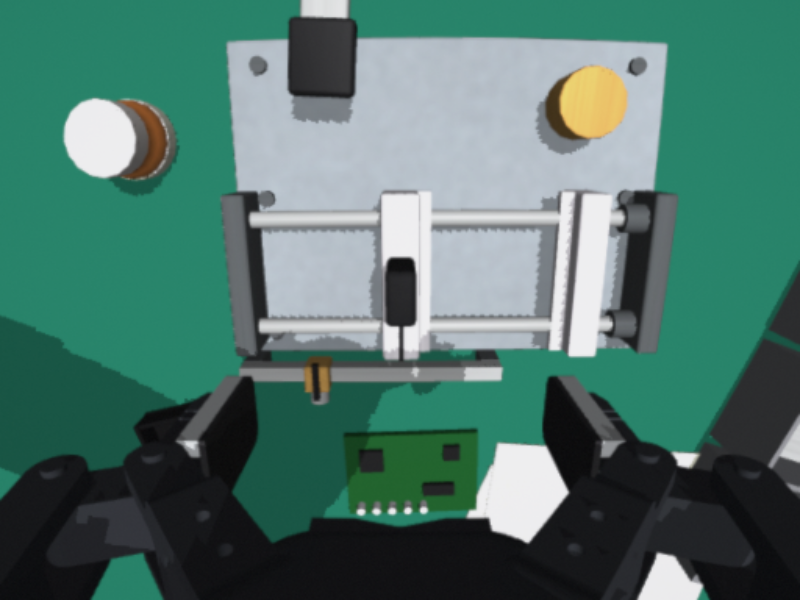

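The pad is level (z = 48 mm), so the clamp is latched. The tab at (401,292) is centred between the open fingers, the line end is at (402,358) and the pointer at (316,366). I'll measure the pull distance from these.

```bash
cat >> h.py <<'E'
def onplane(s,px,zw=.048):
    K=np.array([[s['fx'],0,s['cx']],[0,s['fy'],s['cy']],[0,0,1]]);d=np.array(s['dist'])
    R=cv2.Rodrigues(np.array(s['rvec'],float))[0];t=np.array(s['tvec'],float).ravel();C=-R.T@t
    o=[]
    for p in px:
        n=cv2.undistortPoints(np.array([[p]],float),K,d).ravel();r=R.T@np.array([n[0],n[1],1]);o.append(C+r*(zw-C[2])/r[2])
    return np.array(o)
E
python3 - <<'E'
from h import *
s=np.load('pics/w3.npy',allow_pickle=True).item()
cv2.imwrite('pics/w3c.png',cv2.resize(s['pixels'][195:265,180:290],(770,490),interpolation=cv2.INTER_CUBIC))
k=1/1.5625
px=[(402*k,345*k),(402*k,357*k),(315.5*k,366*k),(317*k,392*k)]
P=onplane(s,px);a=np.radians(18.9);xh=np.array([np.cos(a),np.sin(a),0])
print(P.round(4),(P@xh).round(4))
# tab top from depth
pts=[(u,v) for v in range(150,220) for u in range(235,280)];Q=world(s,pts);Q=Q[(Q[:,2]>.084)&(Q[:,2]<.095)]
r=cv2.minAreaRect((Q[:,:2]*1000).astype(np.float32));print(len(Q),r, np.median(Q[:,2]))
E
```

```text
[[ 0.6125 -0.1038  0.048 ]
 [ 0.6151 -0.1112  0.048 ]
 [ 0.567  -0.1343  0.048 ]
 [ 0.5728 -0.151   0.048 ]] [0.5459 0.5459 0.4929 0.493 ]
730 ((597.8599853515625, -65.4254379272461), (15.852840423583984, 29.309328079223633), 18.411348342895508) 0.08805050132718646
```

View pics/w3c.png

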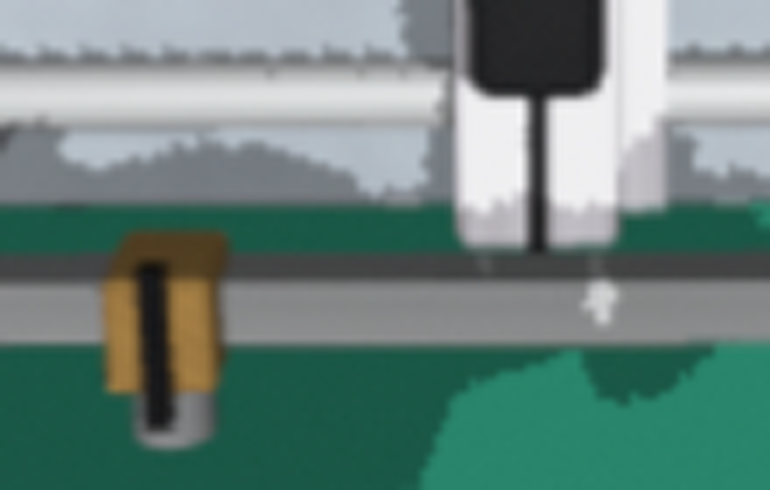

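Emit:
{"name": "apply_moves", "arguments": {"series": [[0,0,0.05,0,1],[0,0,0.05,0,1],[0,0,0.027,0,1],[0,0,0,0,0],[0,0,0,0,0],[0,0,0,0,0],[0,0,0,0,0],[0,0,0,0,0]], "squeeze": 60}}

```text
clock: 7.52
position: [0.598, -0.0676, 0.0559]
tcp_rot: [0.001, 0.58, 0.815, -0.0]
ft_force: [-4.4, -1.4, 8.0]
gripper_width: 0.178
```

Emit:
{"name": "apply_moves", "arguments": {"series": [[0,0,-0.002,0,0],[0,-0.008,0,0,0],[0,-0.01,0,0,0],[0,-0.01,0,0,0],[0,-0.01,0,0,0],[0,-0.008,0,0,0],[0,-0.006,0,0,0],[0,0,0,0,0],[0,0,0,0,0]]}}

```text
clock: 8.65
position: [0.5507, -0.0843, 0.056]
tcp_rot: [0.001, 0.58, 0.815, 0.001]
ft_force: [8.5, -1.5, -13.2]
gripper_width: 0.177
```

```bash
python3 - <<'E'
from h import *
s=cams.snapshot('wrist');np.save('pics/w4.npy',s,allow_pickle=True)
cv2.imwrite('pics/w4.png',cv2.resize(s['pixels'],(800,600)))
t=cams.snapshot('top');np.save('pics/t4.npy',t,allow_pickle=True)
for n in('jaw_tab','pointer_tip','jaw_line'):
    print(n,[(round(r['confidence'],2),np.round(r['centre'],3)) for r in nets.search_frame('wrist',n)[:3]])
o=telemetry.observe();print(o['clock'],o['position'],o['tcp_rot'],o['ft_force'],o['gripper_width'])
E
```

```text
jaw_tab [(0.71, array([ 0.548, -0.068,  0.045]))]
pointer_tip [(0.91, array([ 0.567, -0.142,  0.043])), (0.44, array([0.65 , 0.052, 0.019]))]
jaw_line [(0.77, array([ 0.546, -0.068,  0.052]))]
8.9 [ 0.55081282 -0.08425011  0.05602291] [0.00136771 0.57956792 0.81492219 0.00098591] [  8.01949481  -1.35174155 -13.96004463] 0.17494150545698622
```

View pics/w4.png

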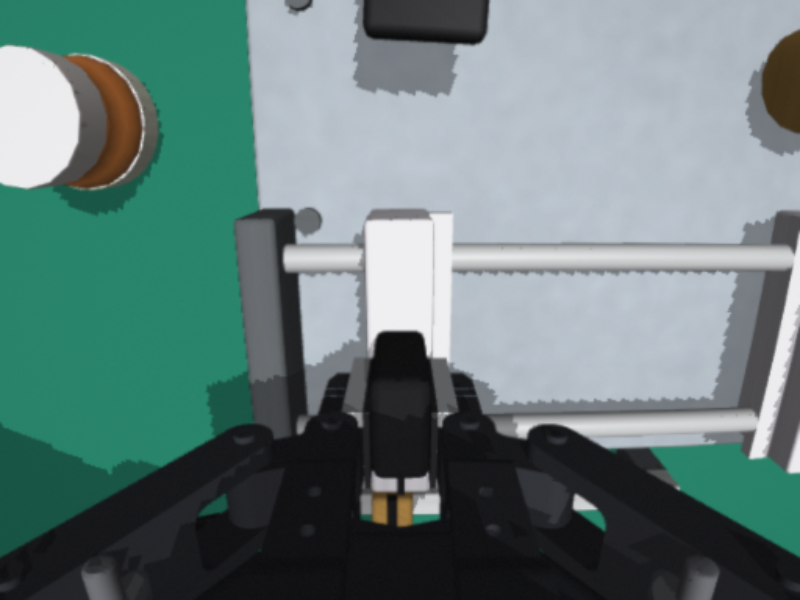

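The jaw is pulled out, with the tab held at (400,405). The line shows near (403,485) and the pointer near (393,510), so it is almost level. I'll zoom in on that.

```bash
python3 - <<'E'
from h import *
s=np.load('pics/w4.npy',allow_pickle=True).item()
I=s['pixels'];cv2.imwrite('pics/w4c.png',cv2.resize(I[300:345,220:290],(770,495),interpolation=cv2.INTER_CUBIC))
g=I.max(2)
for v in range(306,338,2): print(v,[(u) for u in range(243,266) if g[v,u]<60])
E
```

```text
306 [255, 256, 257, 258]
308 [255, 256, 257]
310 [255, 256, 257]
312 [255, 256, 257]
314 [255, 256, 257, 258]
316 [248, 249, 250, 251, 252, 253, 254, 255, 256, 257, 258]
318 [248, 249, 250, 251, 252, 253]
320 [248, 249, 250, 251, 252, 253]
322 [248, 249, 250, 251, 252, 253]
324 [248, 249, 250, 251, 252, 253]
326 [248, 249, 250, 251, 252, 253]
328 [248, 249, 250, 251, 252, 253]
330 [248, 249, 250, 251, 252, 253]
332 [248, 249, 250, 251, 252, 253]
334 [248, 249, 250, 251, 252, 253]
336 [243, 244, 245, 246, 247, 248, 249, 250, 251, 252, 253, 263, 264, 265]
```

View pics/w4c.png

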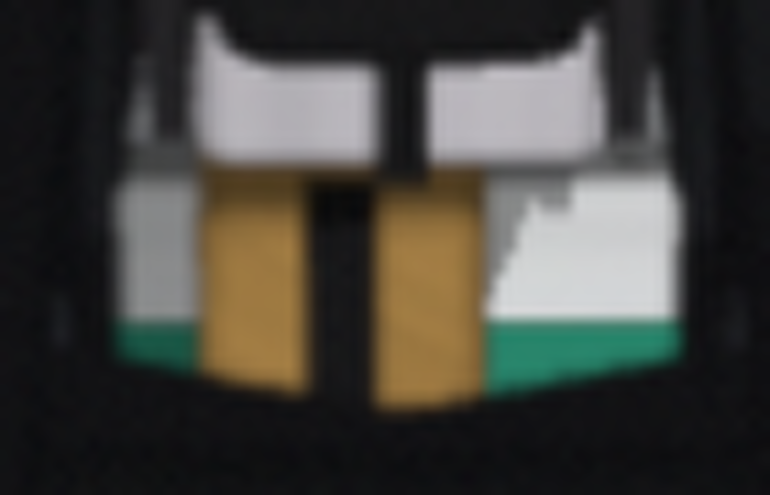

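The line is at column 256.2 and the pointer at 250.5. The 16 mm rider spans 25.6 px, so about 3.5 mm is left.

Emit:
{"name": "apply_moves", "arguments": {"series": [[0,-0.0018,0.001,0,0],[0,-0.0018,0,0,0],[0,0,0,0,0],[0,0,0,0,0],[0,0,0,0,0],[0,0,0,0,0]]}}

```text
clock: 9.65
position: [0.5483, -0.0851, 0.056]
tcp_rot: [0.002, 0.579, 0.815, 0.002]
ft_force: [8.2, 0.8, -7.8]
gripper_width: 0.178
```

```bash
python3 - <<'E'
from h import *
s=cams.snapshot('wrist');g=s['pixels'].max(2)
for v in (308,312,320,326,332): print(v,[(u) for u in range(243,266) if g[v,u]<60])
t=cams.snapshot('scene');P=world(t,[(u,v) for v in range(130,330) for u in range(130,380)])
m=(abs(P[:,0]-.515)<.025)&(abs(P[:,1]-.04)<.025)&(P[:,2]>.03)
print('padz',np.percentile(P[m,2],[50,95]))
o=telemetry.observe();print(o['clock'],o['position'],o['ft_force'],o['gripper_width'])
E
```

```text
308 [255, 256, 257]
312 [255, 256, 257]
320 [252, 253, 254, 255, 256, 257]
326 [253, 254, 255, 256, 257]
332 [253, 254, 255, 256, 257]
padz [0.04783462 0.05052337]
9.75 [ 0.54835353 -0.08512089  0.05602775] [ 8.00569382  0.93077142 -7.44336298] 0.17449418913264042
```

```bash
python3 -c "
from cell import finish_job;print(finish_job())"
```

```text
the job is handed in; nothing more can be done
None
```

The hold-down arm is latched and the jaw is held out with its line at the pointer. I handed the job in at about 9.8 s on the robot's clock, and it reported no verdict.

- **Hold-down arm:** I pressed the pad of the larger grey clamp with shut fingers until it latched, then took the gripper off. The pad top measured 48 mm above the bench afterwards and again at the end, so it stayed latched.
- **Jaw:** I gripped the tab at 60 N and pulled it out about 52 mm. In the last wrist picture the line is at pixel column 256 and the pointer at about 255, roughly 0.6 mm apart against the 5 mm allowed. I left that uncorrected.
- **Last readings:** the wrist force was about 8 N along the pull, in line with the spring. There was also a leftover vertical load of about 7 N from having raised the tool slightly after gripping.
- **Bystanders:** the only contacts I planned were the pad and the tab, but I did not measure the other things' positions again at the end.

No check failed. The network's `jaw_tab` reports were unreliable: its best one in the first close-up wrist picture was the flux jar. I used depth and pixel measurements instead.

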